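Make up two steering-rack repair kits

TASK

Make up the two repair kits from the parts standing on the bench: the larger bearing and the hexagon nut go in the two-compartment tray, and the smaller bearing, the rack yoke and the ball joint go in the three-compartment tray, one part to a compartment in any order. Set each part down flat on the compartment's floor, upright as it stood; do not drop it. Leave the brass bush, the grease jar and the red box where they are.

Things in the scene. Friction and masses are not known exactly. Their poses are not given: they have to be found in the camera images.
- tray_two: Low metal kit tray with TWO compartments in a row, 141 x 90 mm, grey floor, bright edges; compartment centres at x = -34.5 and +34.5 mm, y = 0. Walls and dividers 3 mm thick, top 10 mm above the bench; floor 4 mm thick. Each compartment is 66 (x) by 84 (y) mm inside. Magnetic feet hold it, it does not shift. Origin: centre of its underside, z up, x along the row of compartments.
- tray_three: Low metal kit tray with THREE compartments in a row, 210 x 90 mm, grey floor, bright edges; compartment centres at x = -69, 0 and +69 mm, y = 0. Walls and dividers 3 mm thick, top 10 mm above the bench; floor 4 mm thick. Each compartment is 66 (x) by 84 (y) mm inside. Magnetic feet hold it, it does not shift. Origin: centre of its underside, z up, x along the row of compartments.
- bearing_large: The larger of two steel ball bearings: plain round outside, 44 mm diameter, 26 mm high, lying flat; dark shield ring and black plugged bore on top. About 0.2 kg. At the start every one of the stock parts and the jar and box beside them has at least 25 mm clear on all sides. Origin: centre of its underside, z up.
- bearing_small: The smaller steel ball bearing: 30 mm diameter, 24 mm high, lying flat; dark shield ring and black plugged bore on top. About 0.09 kg. Origin: centre of its underside, z up.
- hex_nut: Big steel hexagon nut lying flat: 36 mm across the flats, 41.6 mm across the corners, 26 mm high, black plugged bore. Its own x axis is square to one pair of flats; the other pairs are 60 degrees either way. About 0.15 kg. Origin: centre of its underside, z up.
- yoke: Aluminium rack support yoke standing upright: round body 38 mm diameter and 24 mm high, with a grooved saddle on top (two low ridges, to 32 mm high). About 0.09 kg. Origin: centre of its underside, z up.
- ball_joint: Steel rack-end ball joint standing on its housing: round housing 34 mm diameter and 28 mm high, tapering above to a slim upright stud of 14 mm diameter, 70 mm high in all. About 0.24 kg. Origin: centre of its underside, z up.
- bush: Plain brass tube bush standing upright, 28 mm outside, 18 mm bore, 34 mm high. Not wanted for these kits; stays where it is. Origin: centre of its underside, z up.
- grease_jar: Small closed jar with paper label and black lid, 44 mm diameter, 60 mm high, standing among the stock; stays where it is. Origin: centre of its underside, z up.
- red_box: Small closed red carton, 46 x 46 mm, 34 mm high, among the stock; stays where it is. Origin: centre of its underside, z up.
Not all that is in view belongs to the job. What is shaped like the bearing_small but purple or turquoise is not meant.

How it is judged:
By the outcome, as a careful person would: the job done as asked, in the order asked, and still so for the second after the job is handed in, with the robot touching nothing.
It also fails if it takes over 128 s, if anything falls off the work surface, if the arm or the gripper's body presses on something with over 40 N, if the wrist force passes 120 N, or if a joint passes its speed limit or range.

ROBOT

A 6-joint arm with a two-finger parallel gripper is mounted at the origin on the work surface. World frame = base frame: x ahead of the robot, y to its left, z up, the work surface at z = 0. Lengths are in m, angles in rad, forces in N, time in s.
With the tool pointing down it reaches from about 0.35 to 0.775 m from the base axis. Payload 7.3 kg.
Tool frame: the origin (TCP) lies on the centre line of the jaws, within the pads' length; the fingertips stand 11 mm ahead of it and the grasp point (between the pads) lies 8 mm behind it; y points along the fingers, z is the direction in which the jaws open and shut, and the axes are right-handed (so a half turn about y gives the same grasp; the last joint's range is limited). The gripper opens to 92 mm and grips with 3 to 60 N. Pads are 19 mm wide; open, the fingers measure 130 mm over their backs; the gripper's body (75 mm by 190 mm) begins 47 mm behind the grasp point.
Start: joints at [-1.411, 0.342, 1.524, -0, 1.275, -0.146], TCP at [0.158, -0.501, 0.199] pointing down, gripper open.
Joint ranges: [-2.53, 2.53], [-0.77, 2.02], [0.04, 2.7], [-1, 4.14], [0.28, 2.66], [-3.11, 3.11]. Speed limits (rad/s): [2.57, 2.57, 3.14, 3.14, 3.14, 3.14].

INTERFACE

Orientations are given as [roll, pitch, yaw] about the fixed x, y, z axes, in that order (R = Rz(yaw) Ry(pitch) Rx(roll)).
In Python, from cell import robot, cams gives the robot as it stands.
- The arm moves only by the tool apply_moves, never from a script. Its argument "plan" is a list of rows, each a list of 7 numbers: the shift along the tool's x, y, z in m, then the turn, a rotation vector about the tool's x, y, z in degrees, then the gripper command: -1 is fully open, 1 is shut, values between are in proportion. A call has exactly 5 rows; each row is the pose to reach, as a shift and turn from the pose commanded when the call began, along the tool's axes at that moment; what a row does not reach only later rows make up. A row lasts 1/8 s, in which the tool goes at most 62.5 mm and 10.7 degrees, less where a joint would pass 70% of its speed; a pose out of reach is approached as far as the arm can. A call with a gripper value outside its range is refused whole. The fingers move at their own pace and stop on an object; "squeeze" is the grip in N (left out, the last holds). Time passes only in rows, so rows that repeat a pose let the fingers close, or fill a call up. It gives the time, the measured TCP pose, the force and the opening at its end, in the units of the state.
- robot.observe(): the state, without advancing time (a new reading comes with each control period).
- cams.read_camera(name): name is "scene" or "top" or "wrist"; returns the picture (384x512x3 uint8, blue, green, red); there is no depth.
- cams.calibration(name): a dict with "fx", "fy", "cx", "cy" (pixels), "dist" ([k1, k2, p1, p2, k3] as OpenCV has them; the pictures are not rectified), "extrinsics" (4x4, takes a point from world to camera coordinates); the wrist camera has in their place "T_tool_cam" (4x4, takes a point from camera to tool coordinates, whose origin is the TCP and whose axes are the tool frame's). Camera axes: x right, y up, looking along -z (the intrinsics and any distortion apply to the point x, -y, -z); pixel columns grow to the right and rows downward; lengths in m; the calibration is good to about 2 mm. A picture is of the moment at which its call begins: read the wrist's pose just before it. calibration takes no time and is no camera call.
- robot.hand_in(): hands the job in, once; it reports no verdict.
The state is a dict: "time": time; "qpos": joint angles; "qvel": joint speeds; "joint_efforts": joint torques, N m; "tool_pos": TCP position; "tool_rot": TCP orientation; "contact_force": force on the tool from outside, world axes, zero at the start; "torque": the same for the moment, N m; "opening": finger opening in m.
Only numpy, scipy, OpenCV 4.12 (cv2) and the standard library are available. Lean on these libraries where they do the work, as an engineer would, in place of code of your own. Each camera call takes 0.05 s, during which the arm holds its last target. There are 200 camera calls.

## Working session

There is one attempt and no reset: what is moved stays moved. The work goes in short steps, Python scripts to look and compute and a tool call to move; the robot and the scene stay as the last step left them, time stands still between calls to the robot, and variables do not carry over. Pictures are saved under pics/ and viewed, about 12 in all and at most 16, crops included, and the job is handed in when it is done.

Besides the shell and the picture viewer there is one more tool, called after "Emit:" by a JSON object that holds its "method" and its "body", one argument or row to a line. apply_moves: Moves the arm, as the interface text tells. Its arguments: {"type":"object","properties":{"plan":{"type":"array","items":{"type":"array","items":{"type":"number"}}},"squeeze":{"type":"number"}},"required":["plan"]}

```bash
mkdir -p pics; ls; python3 - <<'E'
from cell import robot,cams
import cv2,json
print(robot.observe())
for n in("scene","top","wrist"):
    cv2.imwrite(f"pics/{n}0.png",cams.read_camera(n)); print(n,cams.calibration(n))
E
```

```text
pics
{'time': 0.0, 'qpos': array([-1.41099539e+00,  3.42717664e-01,  1.52499684e+00,  6.48926643e-06,
        1.27539156e+00, -1.45998071e-01]), 'qvel': array([ 0.000186  ,  0.00089507,  0.00013617,  0.00041424, -0.00109375,
       -0.00015113]), 'joint_efforts': array([ 8.96060264e-04, -4.31234372e+01, -2.44217134e+01,  7.18402304e-02,
        5.59386739e-02, -1.10054689e-04]), 'tool_pos': array([ 0.15800802, -0.50020018,  0.19865466]), 'tool_rot': array([-1.57229273e+00,  2.26309467e-04, -2.83579571e+00]), 'contact_force': array([0.41473843, 0.87468503, 0.18083179]), 'torque': array([-0.02323647, -0.02534234, -0.00243157]), 'opening': 0.09178742246705919}
scene {'fx': 485.9485945311849, 'fy': 485.9485945311849, 'cx': 253.3973490838719, 'cy': 199.83235316279513, 'dist': array([-0.05456883,  0.        ,  0.        ,  0.        ,  0.        ]), 'extrinsics': array([[-0.62240693,  0.78263753, -0.00938703,  0.34392713],
       [-0.62598688, -0.49055663,  0.60621334,  0.30890578],
       [ 0.46984044,  0.38318754,  0.79524667, -1.2226171 ],
       [ 0.        ,  0.        ,  0.        , 
[... 312 characters left out ...]
1,  0.19968485, -0.5286125 ],
       [-0.19829673,  0.0236919 ,  0.97985565, -0.67781807],
       [ 0.        ,  0.        ,  0.        ,  1.        ]])}
wrist {'fx': 277.6405596263481, 'fy': 277.6405596263481, 'cx': 254.15207701121034, 'cy': 194.61324405018289, 'dist': array([-0.03495811,  0.        ,  0.        ,  0.        ,  0.        ]), 'T_tool_cam': array([[ 9.83673519e-04, -9.65261805e-01, -2.61282759e-01,
        -7.01979932e-02],
       [ 3.66022863e-04,  2.61283215e-01, -9.65262113e-01,
        -1.86089437e-01],
       [ 9.99999449e-01,  8.53867317e-04,  6.10325269e-04,
         7.77173765e-04],
       [ 0.00000000e+00,  0.00000000e+00,  0.00000000e+00,
         1.00000000e+00]])}
```

View pics/top0.png

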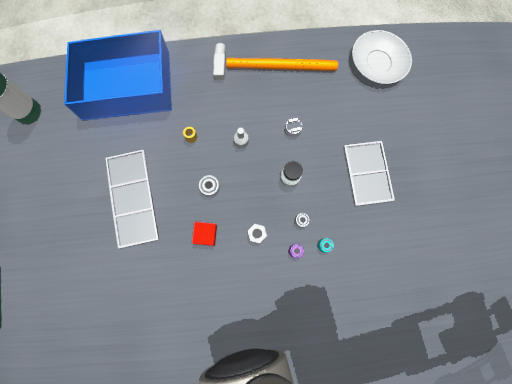

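View pics/scene0.png

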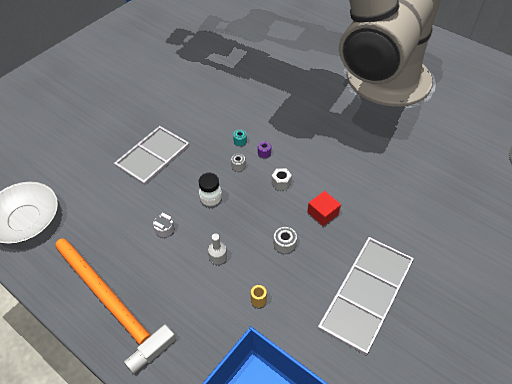

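Top view shows: bush (189,134), ball joint (241,137), yoke (294,126), large bearing (208,185), jar (292,173), red box (205,234), nut (257,233) and small bearing, grey, at (302,220). The purple (297,251) and turquoise (327,245) look-alikes are not meant. tray_three is at about (132,199), tray_two at about (369,173). Next I'll confirm in an enlarged crop and measure.

```bash
cat > h.py <<'E'
import numpy as np,cv2
from cell import robot,cams
from scipy.spatial.transform import Rotation as R
def Rt(s): return R.from_euler('xyz',s["tool_rot"]).as_matrix()
def ext(n,s=None):
    c=cams.calibration(n)
    if n!="wrist": return c,np.array(c["extrinsics"])
    T=np.eye(4);T[:3,:3]=Rt(s);T[:3,3]=s["tool_pos"]
    return c,np.linalg.inv(T@np.array(c["T_tool_cam"]))
def K(c): return np.array([[c["fx"],0,c["cx"]],[0,c["fy"],c["cy"]],[0,0,1.]])
def world(n,px,z,s=None):
    c,E=ext(n,s)
    u=cv2.undistortPoints(np.array(px,float).reshape(-1,1,2),K(c),c["dist"]).reshape(-1,2)
    d=np.c_[u[:,0],-u[:,1],-np.ones(len(u))]@E[:3,:3]
    o=-E[:3,:3].T@E[:3,3]
    return o+d*((z-o[2])/d[:,2])[:,None]
def pix(n,P,s=None):
    c,E=ext(n,s)
    q=(np.atleast_2d(P)@E[:3,:3].T+E[:3,3])*[1,-1,-1]
    return cv2.projectPoints(q,np.zeros(3),np.zeros(3),K(c),c["dist"])[0].reshape(-1,2)
E
python3 - <<'E'
from h import *
im=cv2.imread("pics/top0.png")
cv2.imwrite("pics/crop1.png",cv2.resize(im[110:260,95:355],None,fx=3,fy=3,interpolation=cv2.INTER_CUBIC))
im=cv2.imread("pics/scene0.png")
for n,p,z in [("ball",(241,131),.07),("yoke",(294,126),.028),("blarge",(208,185),.026),("nut",(257,233),.026),("bsmall",(302,220),.024),("jar",(292,168),.06),("box",(205,234),.034),("bush",(189,133),.034),("purp",(297,251),.024),("turq",(327,245),.024)]:
    print(n,world("top",p,z).round(3))
for n,p,z in [("ball",(216,237),.07),("yoke",(163,225),.028),("blarge",(285,236),.026),("nut",(282,176),.026),("bsmall",(238,159),.024)]:
    print("scene",n,world("scene",p,z).round(3))
E
```

```text
ball [[0.661 0.001 0.07 ]]
yoke [[ 0.678 -0.12   0.028]]
blarge [[0.562 0.084 0.026]]
nut [[ 0.447 -0.011  0.026]]
bsmall [[ 0.464 -0.11   0.024]]
jar [[ 0.572 -0.098  0.06 ]]
box [[0.455 0.098 0.034]]
bush [[0.683 0.117 0.034]]
purp [[ 0.4   -0.091  0.024]]
turq [[ 0.406 -0.156  0.024]]
scene ball [[0.662 0.004 0.07 ]]
scene yoke [[ 0.686 -0.113  0.028]]
scene blarge [[0.562 0.083 0.026]]
scene nut [[ 0.447 -0.009  0.026]]
scene bsmall [[ 0.465 -0.111  0.024]]
```

View pics/crop1.png

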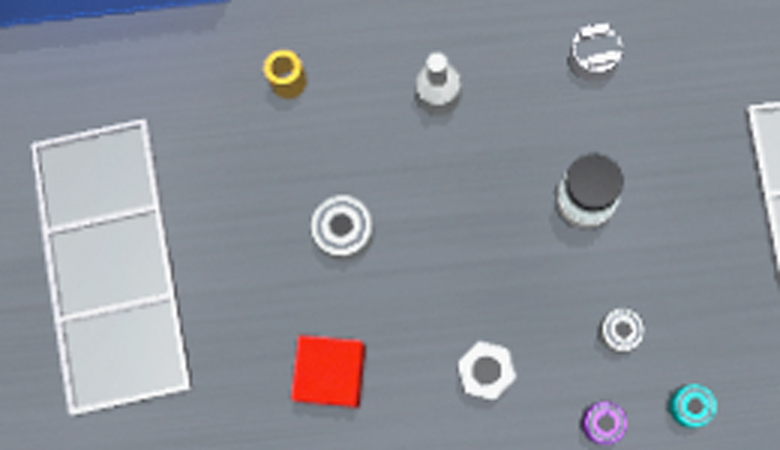

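The crop confirms the targets: grey small bearing at (623,329) with purple (605,423) and turquoise (694,405) apart, large bearing (341,225), nut (487,370), yoke (597,48), ball joint stud (435,62). Both cameras agree to a few mm on all of them. Now the trays.

```bash
python3 - <<'E'
from h import *
t=cv2.cvtColor(cv2.imread("pics/top0.png"),cv2.COLOR_BGR2GRAY);s=cv2.cvtColor(cv2.imread("pics/scene0.png"),cv2.COLOR_BGR2GRAY)
hsv=cv2.cvtColor(cv2.imread("pics/top0.png"),cv2.COLOR_BGR2HSV)
def tray(n,c,img):
    c=np.array(c)
    m=(img>140).astype(np.uint8); 
    k,lab,st,_=cv2.connectedComponentsWithStats(m)
    l=lab[c[1],c[0]]; pts=np.argwhere(lab==l)[:,::-1]
    W=world(n,pts,.010)[:,:2].astype(np.float32)*1000
    r=cv2.minAreaRect(W); return r,len(pts)
for n,im,a,b in [("top",t,(130,198),(376,185)),("scene",s,(370,290),(165,145))]:
    print(n,tray(n,a,im),tray(n,b,im))
for n,c3,c2 in [("top",[(105.7,158.3),(143.7,150.3),(157.7,239.3+5),(118.3,247.7)],[(345,146),(382,141),(394,202),(356,205)]),
 ("scene",[(370,238),(413,259),(366,350),(320,325)],[(160,127),(189,144),(146,181),(115,160)])]:
    for c in (c3,c2):
        W=world(n,c,.010)[:,:2]; print(n,W.mean(0).round(3),W.round(3).tolist())
print(world("top",[(170,108),(68,118)],[.06]),world("scene",[(251,330),(325,380)],.06))
E
```

```text
top (((557.4835815429688, 255.4409637451172), (216.63304138183594, 118.84654235839844), 10.103015899658203), 3840) (((558.0755615234375, -279.4184875488281), (144.30833435058594, 92.96660614013672), 1.5575766563415527), 2375)
scene (((554.9542236328125, 260.0169677734375), (211.827880859375, 91.70233154296875), 6.616430759429932), 5412) (((556.8754272460938, -281.0894775390625), (144.32778930664062, 94.0665283203125), 1.4423824548721313), 1921)
top [0.552 0.261] [[0.653, 0.317], [0.663, 0.227], [0.445, 0.206], [0.446, 0.293]]
top [ 0.556 -0.28 ] [[0.625, -0.234], [0.629, -0.324], [0.484, -0.325], [0.486, -0.237]]
scene [0.554 0.261] [[0.457, 0.207], [0.448, 0.294], [0.65, 0.313], [0.661, 0.23]]
scene [ 0.556 -0.279] [[0.49, -0.323], [0.488, -0.233], [0.622, -0.231], [0.622, -0.328]]
[[0.73601012 0.15141444 0.06      ]
 [0.74066178 0.38427509 0.06      ]] [[0.75507479 0.15695093 0.06      ]
 [0.74831623 0.29155161 0.06      ]]
```

```bash
cat >> h.py <<'E'
def go(x,y,z,yaw=None):
    "shift in tool axes, and turn about tool y (deg), to reach world TCP x,y,z"
    s=robot.observe(); d=Rt(s).T@(np.array([x,y,z])-s["tool_pos"])
    cur=np.degrees(s["tool_rot"][2]); t=0 if yaw is None else (cur-yaw+180)%360-180
    print("t",round(s["time"],2),"pos",s["tool_pos"].round(4),"rot",np.degrees(s["tool_rot"]).round(2),"F",s["contact_force"].round(1),"open",round(s["opening"],4),"-> shift",d.round(4),"turn",round(t,2))
E
python3 -c "from h import *;go(.50,-.05,.25,180)"
```

```text
t 0.15 pos [ 0.158  -0.5003  0.1988] rot [-9.0060e+01  1.0000e-02 -1.6248e+02] F [-0.4 -0.3  0.1] open 0.0914 -> shift [-0.4617 -0.0508 -0.3266] turn 17.52
```

Emit:
{"method": "apply_moves", "body": {
  "plan": [
    [-0.046,-0.005,-0.033,0,5,0,-0.3],
    [-0.092,-0.01,-0.065,0,10,0,-0.3],
    [-0.138,-0.015,-0.098,0,15,0,-0.3],
    [-0.184,-0.02,-0.131,0,17.5,0,-0.3],
    [-0.23,-0.025,-0.163,0,17.5,0,-0.3]
  ],
  "squeeze": 30
}}

```text
time: 0.78
tool_pos: [0.3291, -0.2743, 0.2244]
tool_rot: [-1.571, 0.0, 3.141]
contact_force: [1.0, -0.6, 0.1]
opening: 0.06
```

```bash
python3 -c "from h import *;go(.50,-.05,.25,180)"
```

```text
t 0.78 pos [ 0.3291 -0.2743  0.2244] rot [-8.9990e+01  1.0000e-02  1.7997e+02] F [ 1.  -0.6  0.1] open 0.06 -> shift [-0.1708 -0.0256 -0.2244] turn -0.03
```

Works well; tool axes are now x = −X, y = −Z, z = −Y.

Emit:
{"method": "apply_moves", "body": {
  "plan": [
    [-0.036,-0.005,-0.047,0,0,0,-0.3],
    [-0.072,-0.01,-0.094,0,0,0,-0.3],
    [-0.108,-0.016,-0.14,0,0,0,-0.3],
    [-0.144,-0.022,-0.185,0,0,0,-0.3],
    [-0.171,-0.026,-0.224,0,0,0,-0.3]
  ]
}}

```text
time: 1.4
tool_pos: [0.5003, -0.0499, 0.2504]
tool_rot: [-1.571, 0.0, -3.14]
contact_force: [0.3, -0.3, 0.2]
opening: 0.0598
```

```bash
python3 - <<'E'
from h import *
import json
go(.5,-.05,.25,180)
cams.read_camera("top")
s=robot.observe();im=cams.read_camera("wrist")
json.dump({k:list(s[k]) for k in("tool_pos","tool_rot")},open("s1.json","w"))
cv2.imwrite("pics/w1.png",im)
v=cv2.resize(im,(768,576),interpolation=cv2.INTER_CUBIC)
P={"ball":(.661,.002,.07),"yoke":(.68,-.118,.028),"bl":(.562,.083,.026),"nut":(.447,-.010,.026),"bs":(.464,-.11,.024)}
for n,p in P.items():
    u=pix("wrist",p,s)[0]; print(n,u.round(1)); cv2.drawMarker(v,tuple(int(i*1.5) for i in u),(0,0,255),0,8)
cv2.imwrite("pics/w1v.png",v)
E
```

```text
t 1.4 pos [ 0.5003 -0.0499  0.2504] rot [-8.9990e+01  1.0000e-02 -1.7992e+02] F [ 0.3 -0.3  0.2] open 0.0598 -> shift [0.0003 0.0004 0.0001] turn 0.08
ball [214.7  45.1]
yoke [308.4  38.2]
bl [165.3 127.9]
nut [230.9 204.1]
bs [295.8 193.4]
```

View pics/w1v.png

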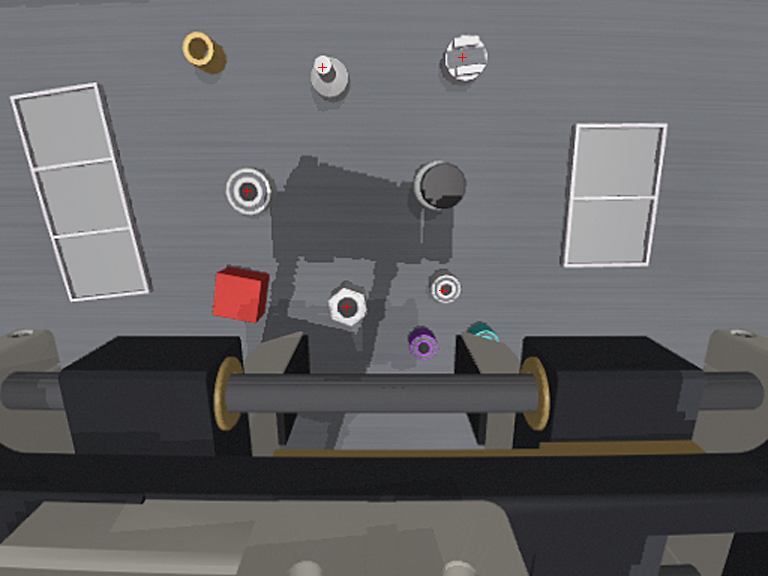

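Wrist view: all projected estimates (red crosses) lie on their parts within about 2 px; only the yoke centre is at (466,58) versus cross (462,57), so y is about −0.121. Now the nut's flat direction.

```bash
python3 - <<'E'
from h import *
import json
s={k:np.array(v) for k,v in json.load(open("s1.json")).items()}
g=cv2.cvtColor(cv2.imread("pics/w1.png"),cv2.COLOR_BGR2GRAY)
for th in(170,190,205,220):
    m=np.zeros_like(g); m[185:225,213:250]=g[185:225,213:250]>th
    k,lab,st,_=cv2.connectedComponentsWithStats(m); l=1+st[1:,4].argmax()
    W=world("wrist",np.argwhere(lab==l)[:,::-1],.026,s)[:,:2]
    a=np.arange(0,180,1); e=[np.ptp(W@[np.cos(t),np.sin(t)]) for t in np.radians(a)]
    f=[e[i]+e[(i+60)%180]+e[(i+120)%180] for i in range(60)]; i=int(np.argmin(f))
    print(th,"flat normals",i,"widths",[round(e[(i+j)%180]*1000,1) for j in(0,60,120)],"centre",((W.max(0)+W.min(0))/2).round(4))
go(.464,-.111,.12,180)
E
```

```text
170 flat normals 40 widths [np.float64(35.9), np.float64(36.6), np.float64(35.9)] centre [ 0.447  -0.0102]
190 flat normals 39 widths [np.float64(35.7), np.float64(35.9), np.float64(35.7)] centre [ 0.447  -0.0103]
205 flat normals 40 widths [np.float64(34.9), np.float64(35.0), np.float64(35.0)] centre [ 0.447 -0.011]
220 flat normals 41 widths [np.float64(33.2), np.float64(33.8), np.float64(34.3)] centre [ 0.4486 -0.0103]
t 1.5 pos [ 0.501  -0.0484  0.2502] rot [-9.006e+01  4.000e-02 -1.797e+02] F [ 0.8 -0.1 -0.1] open 0.0595 -> shift [0.0374 0.1301 0.0626] turn 0.3
```

Emit:
{"method": "apply_moves", "body": {
  "plan": [
    [0.012,0.043,0.02,0,0,0,-0.3],
    [0.024,0.086,0.041,0,0,0,-0.3],
    [0.036,0.13,0.061,0,0,0,-0.3],
    [0.036,0.18,0.061,0,0,0,-0.3],
    [0.036,0.19,0.061,0,0,0,-0.3]
  ]
}}

```text
time: 2.12
tool_pos: [0.4606, -0.1128, 0.0579]
tool_rot: [-1.573, -0.006, 3.141]
contact_force: [0.5, 1.1, 0.2]
opening: 0.0598
```

```bash
python3 - <<'E'
from h import *
go(.464,-.111,.019,180)
s=robot.observe();im=cams.read_camera("wrist")
v=cv2.resize(im,(768,576),interpolation=cv2.INTER_CUBIC)
u=pix("wrist",(.464,-.111,.024),s)[0]; print(u); cv2.drawMarker(v,tuple(int(i*1.5) for i in u),(0,0,255),0,8)
cv2.imwrite("pics/w2v.png",v)
E
```

```text
t 2.12 pos [ 0.4606 -0.1128  0.0579] rot [-90.13  -0.34 179.95] F [0.5 1.1 0.2] open 0.0598 -> shift [-0.0036  0.0389 -0.0017] turn -0.05
[251.3620712  203.07738798]
```

View pics/w2v.png

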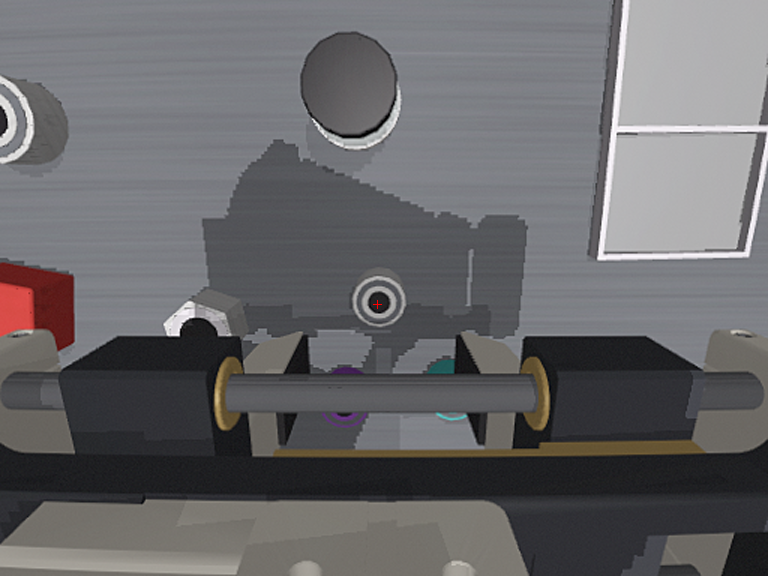

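Bearing centre at (379,301), cross at (377,304): on target within about 1 mm. Jaws straddle it and the look-alikes lie outside the finger width. Descend and close.

Emit:
{"method": "apply_moves", "body": {
  "plan": [
    [0,0.02,0,0,0,0,-0.3],
    [0,0.041,0,0,0,0,-0.3],
    [0,0.041,0,0,0,0,-0.3],
    [0,0.041,0,0,0,0,0.6],
    [0,0.041,0,0,0,0,1]
  ]
}}

```text
time: 2.8
tool_pos: [0.4642, -0.1133, 0.0206]
tool_rot: [-1.57, 0.002, -3.141]
contact_force: [0.4, -0.2, -0.4]
opening: 0.0439
```

Emit:
{"method": "apply_moves", "body": {
  "plan": [
    [0,0,0,0,0,0,1],
    [0,0,0,0,0,0,1],
    [0,0,0,0,0,0,1],
    [0,-0.01,0,0,0,0,1],
    [0,-0.03,0,0,0,0,1]
  ]
}}

```text
time: 3.42
tool_pos: [0.4628, -0.1128, 0.0496]
tool_rot: [-1.571, -0.001, -3.141]
contact_force: [0.6, -0.7, 0.8]
opening: 0.0005
```

```bash
python3 -c "from h import *;go(.4865,.252,.12,180)"
```

```text
t 3.42 pos [ 0.4628 -0.1128  0.0496] rot [-9.0030e+01 -8.0000e-02 -1.7998e+02] F [ 0.6 -0.7  0.8] open 0.0005 -> shift [-0.0237 -0.0702 -0.3648] turn 0.02
```

Closed on nothing. Raise clear and look.

Emit:
{"method": "apply_moves", "body": {
  "plan": [
    [0,-0.03,0,0,0,0,1],
    [0,-0.06,0,0,0,0,1],
    [0,-0.09,0,0,0,0,0.3],
    [0,-0.09,0,0,0,0,-0.3],
    [0,-0.09,0,0,0,0,-0.3]
  ]
}}

```text
time: 4.05
tool_pos: [0.4628, -0.1127, 0.139]
tool_rot: [-1.571, -0.001, -3.141]
contact_force: [0.2, -0.3, -0.2]
opening: 0.0259
```

```bash
python3 - <<'E'
from h import *
go(.464,-.111,.14,180)
s=robot.observe();im=cams.read_camera("wrist")
v=im.copy()
u=pix("wrist",(.464,-.111,.024),s)[0]; print(u); cv2.drawMarker(v,tuple(int(i) for i in u),(0,0,255),0,6)
t=cams.read_camera("top")
cv2.imwrite("pics/w3.png",im);cv2.imwrite("pics/t3.png",t)
v=np.hstack([cv2.resize(v[120:300,150:350],(400,360)),cv2.resize(t[170:290,230:363],(399,360))])
cv2.imwrite("pics/w3v.png",v)
E
```

```text
t 4.05 pos [ 0.4628 -0.1127  0.139 ] rot [-9.0010e+01 -3.0000e-02 -1.7998e+02] F [ 0.2 -0.3 -0.2] open 0.0259 -> shift [-0.0012 -0.001  -0.0017] turn 0.02
[252.10347357 183.89684538]
```

View pics/w3v.png

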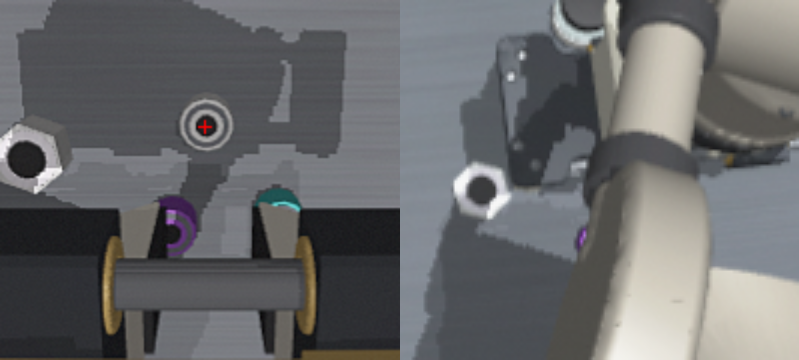

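The bearing has not moved ((206,125) in the crop, on the cross), so the fingers passed it. From the wrist picture the fingertips appear well short of the stated TCP, so I'll check with the scene camera.

```bash
python3 - <<'E'
from h import *
s=robot.observe();im=cams.read_camera("scene");cv2.imwrite("pics/s4.png",im)
go(.464,-.111,.14)
R_=Rt(s);p=s["tool_pos"];h=s["opening"]/2
f=3;o=np.array([170,60]);v=cv2.resize(im[60:240,170:420],None,fx=f,fy=f,interpolation=cv2.INTER_CUBIC)
def mk(q,c):
    u=(pix("scene",p+R_@np.array(q))[0]-o)*f; cv2.drawMarker(v,tuple(int(i) for i in u),c,0,9)
mk((0,.0,0),(0,0,255))
for sg in(-1,1): mk((0,.011,sg*h),(0,255,0)); mk((0,-.055,sg*h),(255,0,0)); mk((0,-.03,sg*h),(0,255,255))
cv2.imwrite("pics/s4v.png",v)
E
```

```text
t 4.2 pos [ 0.4626 -0.1127  0.1384] rot [-9.0040e+01 -1.1000e-01 -1.7998e+02] F [ 0.3 -0.3 -1.3] open 0.0381 -> shift [-0.0014 -0.0016 -0.0017] turn 0
```

View pics/s4v.png

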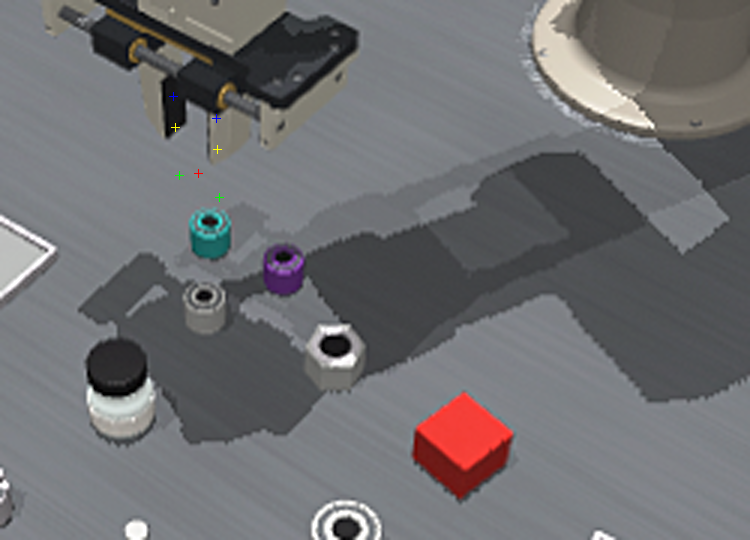

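The picture shows the finger ends at crop (168,137) and (213,160), near the yellow marks (30 mm behind the TCP), not at the green marks (stated 11 mm ahead). So the real tips sit about 30 mm behind the reported TCP, or the TCP frame is offset. I'll quantify this against scene and wrist views.

```bash
python3 - <<'E'
from h import *
import json
s=robot.observe();R_=Rt(s);p=s["tool_pos"];h=s["opening"]/2;print(h)
def sc(q): return (pix("scene",p+R_@np.array(q))[0]-[170,60])*3
for y in(-.035,-.03,-.025,-.02): print(y,"left inner front",sc((-.0095,y,h)).round(),"left inner back",sc((.0095,y,h)).round(),"right inner front",sc((-.0095,y,-h)).round(),"right outer front",sc((-.0095,y,-h-.019)).round())
for y in(-.1,-.085,-.07,-.055): print(y,"body corner",sc((-.0375,y,-.095)).round(),sc((.0375,y,-.095)).round())
s1={k:np.array(v) for k,v in json.load(open("s1.json")).items()}
for y in(-.035,-.03,-.025,-.02,.011): print(y,[(pix("wrist",s1["tool_pos"]+Rt(s1)@np.array((-.0095,y,z)),s1)[0]*1.5).round() for z in(-.03,.03)])
E
```

```text
0.019048313116935212
-0.035 left inner front [163. 128.] left inner back [183. 112.] right inner front [210. 153.] right outer front [234. 166.]
-0.03 left inner front [164. 134.] left inner back [183. 118.] right inner front [210. 159.] right outer front [234. 172.]
-0.025 left inner front [164. 140.] left inner back [183. 124.] right inner front [210. 165.] right outer front [234. 178.]
-0.02 left inner front [164. 146.] left inner back [184. 130.] right inner front [211. 171.] right outer front [234. 184.]
-0.1 body corner [280. 150.] [359.  80.]
-0.085 body corner [280. 170.] [358. 101.]
-0.07 body corner [280. 190.] [357. 120.]
-0.055 body corner [280. 209.] [356. 139.]
-0.035 [array([303., 342.]), array([457., 341.])]
-0.03 [array([305., 337.]), array([455., 337.])]
-0.025 [array([307., 333.]), array([453., 332.])]
-0.02 [array([309., 328.]), array([451., 328.])]
0.011 [array([319., 307.]), array([441., 307.])]
```

Both cameras agree: fingertips at tool y ≈ −0.029 and body at ≈ −0.097. That is the stated gripper geometry, but 40 mm behind the reported TCP. I'll use that: tips at 9 mm height means TCP z ≈ −0.020. I descend carefully and check force.

Emit:
{"method": "apply_moves", "body": {
  "plan": [
    [-0.001,0.05,-0.001,0,0,0,-0.3],
    [-0.001,0.1,-0.001,0,0,0,-0.3],
    [-0.001,0.13,-0.001,0,0,0,-0.3],
    [-0.001,0.15,-0.001,0,0,0,-0.3],
    [-0.001,0.15,-0.001,0,0,0,-0.3]
  ]
}}

```text
time: 4.82
tool_pos: [0.4627, -0.1113, -0.0125]
tool_rot: [-1.573, -0.004, -3.141]
contact_force: [-0.1, -0.2, -0.1]
opening: 0.0596
```

Emit:
{"method": "apply_moves", "body": {
  "plan": [
    [0,0.004,0,0,0,0,-0.3],
    [0,0.008,0,0,0,0,-0.3],
    [0,0.009,0,0,0,0,-0.3],
    [0,0.009,0,0,0,0,-0.3],
    [0,0.009,0,0,0,0,0.4]
  ]
}}

```text
time: 5.45
tool_pos: [0.4644, -0.112, -0.0195]
tool_rot: [-1.571, 0.0, -3.141]
contact_force: [0.5, -0.2, 0.1]
opening: 0.0538
```

Emit:
{"method": "apply_moves", "body": {
  "plan": [
    [0,0,0,0,0,0,1],
    [0,0,0,0,0,0,1],
    [0,0,0,0,0,0,1],
    [0,0,0,0,0,0,1],
    [0,0,0,0,0,0,1]
  ]
}}

```text
time: 6.08
tool_pos: [0.4643, -0.1119, -0.0197]
tool_rot: [-1.571, 0.0, -3.141]
contact_force: [0.3, 0.1, 1.3]
opening: 0.0291
```

```bash
python3 -c "from h import *;go(.4865,.252,.07,180)"
```

```text
t 6.08 pos [ 0.4643 -0.1119 -0.0197] rot [ -89.99    0.   -179.98] F [0.3 0.1 1.3] open 0.0291 -> shift [-0.0224 -0.0897 -0.3639] turn 0.02
```

Gripped (0.0291 ≈ 30 mm part). Lift and carry to tray_three's near compartment.

Emit:
{"method": "apply_moves", "body": {
  "plan": [
    [0,-0.03,0,0,0,0,1],
    [0,-0.07,-0.02,0,0,0,1],
    [-0.005,-0.09,-0.07,0,0,0,1],
    [-0.009,-0.09,-0.13,0,0,0,1],
    [-0.012,-0.09,-0.19,0,0,0,1]
  ]
}}

```text
time: 6.7
tool_pos: [0.4763, 0.0796, 0.0706]
tool_rot: [-1.571, 0.001, 3.141]
contact_force: [0.2, 0.2, -0.5]
opening: 0.0292
```

Emit:
{"method": "apply_moves", "body": {
  "plan": [
    [-0.004,0,-0.06,0,0,0,1],
    [-0.007,0,-0.12,0,0,0,1],
    [-0.01,0,-0.16,0,0,0,1],
    [-0.01,0,-0.174,0,0,0,1],
    [-0.01,0,-0.174,0,0,0,1]
  ]
}}

```text
time: 7.32
tool_pos: [0.4857, 0.2521, 0.0699]
tool_rot: [-1.57, -0.001, -3.14]
contact_force: [-0.1, 0.2, -0.9]
opening: 0.0288
```

```bash
python3 - <<'E'
from h import *
go(.4865,.252,-.0155,180)
s=robot.observe();im=cams.read_camera("wrist")
v=cv2.resize(im,(768,576),interpolation=cv2.INTER_CUBIC)
a=np.radians(6.6)
def mk(P,c):
    u=pix("wrist",P,s)[0]; cv2.drawMarker(v,tuple(int(i*1.5) for i in u),c,0,8)
for i in(-1.5,-.5,.5,1.5):
  for j in(-.0435,.0435):
    mk((.555+i*.069*np.cos(a)-j*np.sin(a),.260+i*.069*np.sin(a)+j*np.cos(a),.01),(0,0,255))
cv2.imwrite("pics/w5v.png",v)
E
```

```text
t 7.33 pos [0.4857 0.2521 0.0699] rot [-8.996e+01 -4.000e-02 -1.799e+02] F [-0.1  0.2 -0.9] open 0.0288 -> shift [-0.0009  0.0854  0.    ] turn 0.1
```

View pics/w5v.png

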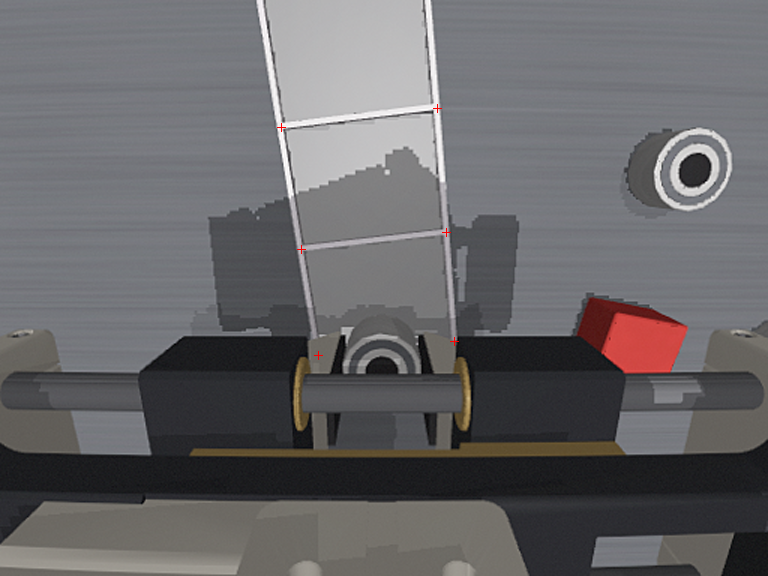

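Tray model (red crosses) matches the tray corners within about 1 mm, and the bearing is held upright. Lower it.

Emit:
{"method": "apply_moves", "body": {
  "plan": [
    [0,0.045,0,0,0,0,1],
    [0,0.075,0,0,0,0,1],
    [0,0.083,0,0,0,0,1],
    [0,0.0855,0,0,0,0,1],
    [0,0.086,0,0,0,0,1]
  ]
}}

```text
time: 8.0
tool_pos: [0.4871, 0.2519, -0.0146]
tool_rot: [-1.571, 0.002, 3.141]
contact_force: [0.2, 0.0, 0.0]
opening: 0.0292
```

Emit:
{"method": "apply_moves", "body": {
  "plan": [
    [0,0,0,0,0,0,1],
    [0,0,0,0,0,0,1],
    [0,0,0,0,0,0,0.1],
    [0,0,0,0,0,0,0.1],
    [0,0,0,0,0,0,0.1]
  ]
}}

```text
time: 8.62
tool_pos: [0.4862, 0.2521, -0.0156]
tool_rot: [-1.571, 0.0, -3.141]
contact_force: [-0.4, 0.1, -0.5]
opening: 0.0411
```

```bash
python3 -c "from h import *;go(.447,-.010,.07,-170)"
```

```text
t 8.62 pos [ 0.4862  0.2521 -0.0156] rot [-9.0000e+01  1.0000e-02 -1.7998e+02] F [-0.4  0.1 -0.5] open 0.0411 -> shift [ 0.0393 -0.0856  0.2621] turn -9.98
```

Emit:
{"method": "apply_moves", "body": {
  "plan": [
    [0,-0.03,0,0,0,0,0.1],
    [0,-0.08,0,0,0,0,0],
    [0.005,-0.086,0.05,0,0,0,-0.3],
    [0.015,-0.086,0.11,0,-5,0,-0.3],
    [0.025,-0.086,0.17,0,-10,0,-0.3]
  ]
}}

```text
time: 9.25
tool_pos: [0.461, 0.0807, 0.0706]
tool_rot: [-1.57, 0.001, -2.963]
contact_force: [0.8, -0.6, 0.6]
opening: 0.0596
```

```bash
python3 -c "from h import *;go(.447,-.010,.0,-170);im=cams.read_camera('top');cv2.imwrite('pics/t6.png',im)"
```

```text
t 9.25 pos [0.461  0.0807 0.0706] rot [-8.9980e+01  6.0000e-02 -1.6975e+02] F [ 0.8 -0.6  0.6] open 0.0596 -> shift [0.03   0.0706 0.0867] turn 0.25
```

Emit:
{"method": "apply_moves", "body": {
  "plan": [
    [0.015,0,0.045,0,0,0,-0.3],
    [0.03,0.01,0.087,0,0,0,-0.3],
    [0.03,0.05,0.087,0,0,0,-0.3],
    [0.03,0.08,0.087,0,0,0,-0.3],
    [0.03,0.09,0.087,0,0,0,-0.3]
  ]
}}

```text
time: 9.93
tool_pos: [0.4458, -0.0088, -0.021]
tool_rot: [-1.572, -0.003, -2.967]
contact_force: [0.2, 0.4, 0.5]
opening: 0.0596
```

Emit:
{"method": "apply_moves", "body": {
  "plan": [
    [0,0,0,0,0,0,-0.3],
    [0,0,0,0,0,0,0.1],
    [0,0,0,0,0,0,0.5],
    [0,0,0,0,0,0,1],
    [0,0,0,0,0,0,1]
  ]
}}

```text
time: 10.55
tool_pos: [0.4474, -0.0089, -0.019]
tool_rot: [-1.57, 0.001, -2.967]
contact_force: [-0.9, -0.0, 6.2]
opening: 0.0361
```

```bash
python3 -c "from h import *;go(.5225,-.281,.07,180)"
```

```text
t 10.55 pos [ 0.4474 -0.0089 -0.019 ] rot [-8.9960e+01  8.0000e-02 -1.6997e+02] F [-0.9 -0.   6.2] open 0.0361 -> shift [-0.0267 -0.0888  0.2811] turn 10.03
```

Emit:
{"method": "apply_moves", "body": {
  "plan": [
    [0,0,0,0,0,0,1],
    [0,0,0,0,0,0,1],
    [0,-0.03,0,0,0,0,1],
    [0,-0.07,0.01,0,0,0,1],
    [-0.005,-0.09,0.06,0,5,0,1]
  ]
}}

```text
time: 11.18
tool_pos: [0.4622, -0.066, 0.0721]
tool_rot: [-1.571, 0.001, -3.052]
contact_force: [0.7, 0.0, -2.4]
opening: 0.0356
```

Emit:
{"method": "apply_moves", "body": {
  "plan": [
    [0,0,0.05,0,3,0,1],
    [0,0,0.11,0,5,0,1],
    [0,0,0.165,0,5,0,1],
    [0,0,0.2,0,5,0,1],
    [0,0,0.2,0,5,0,1]
  ]
}}

```text
time: 11.8
tool_pos: [0.4794, -0.2687, 0.0699]
tool_rot: [-1.57, 0.0, 3.139]
contact_force: [0.5, -0.5, -1.2]
opening: 0.0356
```

```bash
python3 -c "from h import *;go(.5225,-.281,-.015,180)"
```

```text
t 11.8 pos [ 0.4794 -0.2687  0.0699] rot [-89.98   0.   179.83] F [ 0.5 -0.5 -1.2] open 0.0356 -> shift [-0.0431  0.0849  0.0122] turn -0.17
```

Emit:
{"method": "apply_moves", "body": {
  "plan": [
    [-0.043,0,0.012,0,0,0,1],
    [-0.043,0.04,0.012,0,0,0,1],
    [-0.043,0.073,0.012,0,0,0,1],
    [-0.043,0.082,0.012,0,0,0,1],
    [-0.043,0.0855,0.012,0,0,0,1]
  ]
}}

```text
time: 12.42
tool_pos: [0.5228, -0.2777, -0.015]
tool_rot: [-1.571, -0.0, -3.141]
contact_force: [-0.4, 1.2, 5.4]
opening: 0.036
```

Emit:
{"method": "apply_moves", "body": {
  "plan": [
    [0,0.0005,0,0,0,0,1],
    [0,0.0005,0,0,0,0,1],
    [0,0.0005,0,0,0,0,1],
    [0,0.0005,0,0,0,0,1],
    [0,0.0005,0,0,0,0,1]
  ]
}}

```text
time: 13.05
tool_pos: [0.523, -0.2786, -0.015]
tool_rot: [-1.57, 0.001, -3.141]
contact_force: [-1.4, 0.1, 5.4]
opening: 0.0356
```

```bash
python3 - <<'E'
from h import *
go(.5225,-.281,.07,180)
cv2.imwrite("pics/s7.png",cams.read_camera("scene"))
E
```

```text
t 13.05 pos [ 0.523  -0.2786 -0.015 ] rot [-8.9960e+01  5.0000e-02 -1.7998e+02] F [-1.4  0.1  5.4] open 0.0356 -> shift [ 0.0004 -0.085   0.0025] turn 0.02
```

Floor contact felt (5.4 N up). Release, lift, go to the large bearing.

Emit:
{"method": "apply_moves", "body": {
  "plan": [
    [0,0,0,0,0,0,0.05],
    [0,0,0,0,0,0,0.05],
    [0,0,0,0,0,0,0.05],
    [0,-0.03,0,0,0,0,0.05],
    [0,-0.08,0,0,0,0,-0.3]
  ]
}}

```text
time: 13.72
tool_pos: [0.5214, -0.2774, 0.0633]
tool_rot: [-1.573, -0.004, -3.141]
contact_force: [1.1, 0.3, 0.2]
opening: 0.0494
```

Emit:
{"method": "apply_moves", "body": {
  "plan": [
    [-0.007,-0.006,-0.06,0,0,0,-0.3],
    [-0.014,-0.006,-0.12,0,0,0,-0.3],
    [-0.021,-0.006,-0.18,0,0,0,-0.3],
    [-0.028,-0.006,-0.24,0,0,0,-0.3],
    [-0.035,-0.006,-0.3,0,0,0,-0.3]
  ]
}}

```text
time: 14.35
tool_pos: [0.5576, 0.0236, 0.0703]
tool_rot: [-1.571, 0.0, -3.141]
contact_force: [1.0, -0.1, 0.2]
opening: 0.0598
```

```bash
python3 -c "from h import *;go(.562,.0835,-.020,180)"
```

```text
t 14.35 pos [0.5576 0.0236 0.0703] rot [-8.9990e+01  2.0000e-02 -1.7999e+02] F [ 1.  -0.1  0.2] open 0.0598 -> shift [-0.0044  0.0903 -0.0599] turn 0.01
```

Emit:
{"method": "apply_moves", "body": {
  "plan": [
    [-0.004,0,-0.06,0,0,0,-0.4],
    [-0.004,0.02,-0.06,0,0,0,-0.4],
    [-0.004,0.06,-0.06,0,0,0,-0.4],
    [-0.004,0.085,-0.06,0,0,0,-0.4],
    [-0.004,0.09,-0.06,0,0,0,-0.4]
  ]
}}

```text
time: 14.98
tool_pos: [0.5602, 0.0818, -0.0214]
tool_rot: [-1.571, -0.004, -3.141]
contact_force: [0.4, -0.9, -0.5]
opening: 0.0642
```

Emit:
{"method": "apply_moves", "body": {
  "plan": [
    [0,0,0,0,0,0,-0.3],
    [0,0,0,0,0,0,0.1],
    [0,0,0,0,0,0,0.5],
    [0,0,0,0,0,0,1],
    [0,0,0,0,0,0,1]
  ]
}}

```text
time: 15.6
tool_pos: [0.5623, 0.0819, -0.0186]
tool_rot: [-1.571, 0.002, -3.141]
contact_force: [-0.4, 0.8, 6.0]
opening: 0.0433
```

Emit:
{"method": "apply_moves", "body": {
  "plan": [
    [0,0,0,0,0,0,1],
    [0,-0.03,0,0,0,0,1],
    [0,-0.08,0,0,0,0,1],
    [-0.003,-0.09,0.05,0,0,0,1],
    [-0.008,-0.09,0.11,0,0,0,1]
  ]
}}

```text
time: 16.23
tool_pos: [0.5702, -0.0286, 0.0717]
tool_rot: [-1.57, 0.002, -3.138]
contact_force: [0.8, -0.7, -1.9]
opening: 0.0434
```

```bash
python3 -c "from h import *;go(.5915,-.279,.07,180)"
```

```text
t 16.23 pos [ 0.5702 -0.0286  0.0717] rot [-8.9970e+01  1.4000e-01 -1.7982e+02] F [ 0.8 -0.7 -1.9] open 0.0434 -> shift [-0.0205  0.0018  0.2505] turn 0.18
```

Emit:
{"method": "apply_moves", "body": {
  "plan": [
    [-0.005,0,0.06,0,0,0,1],
    [-0.01,0,0.12,0,0,0,1],
    [-0.015,0,0.18,0,0,0,1],
    [-0.021,0,0.235,0,0,0,1],
    [-0.021,0,0.251,0,0,0,1]
  ]
}}

```text
time: 16.85
tool_pos: [0.5899, -0.2829, 0.0696]
tool_rot: [-1.57, -0.001, 3.138]
contact_force: [0.8, 0.4, -2.4]
opening: 0.0434
```

Emit:
{"method": "apply_moves", "body": {
  "plan": [
    [0,0.04,0,0,0,0,1],
    [0,0.073,0,0,0,0,1],
    [0,0.082,0,0,0,0,1],
    [0,0.0855,0,0,0,0,1],
    [0,0.086,0,0,0,0,1]
  ]
}}

```text
time: 17.48
tool_pos: [0.5916, -0.2795, -0.0144]
tool_rot: [-1.569, 0.002, -3.141]
contact_force: [0.6, 0.2, -1.8]
opening: 0.0432
```

```bash
python3 -c "
from h import *
go(.5915,-.279,.07,180)
im=cams.read_camera('scene');cv2.imwrite('pics/s8v.png',cv2.resize(im[60:240,60:320],None,fx=3,fy=3,interpolation=cv2.INTER_CUBIC))"
```

```text
t 17.48 pos [ 0.5916 -0.2795 -0.0144] rot [-8.9920e+01  1.2000e-01 -1.7996e+02] F [ 0.6  0.2 -1.8] open 0.0432 -> shift [-0.     -0.0844 -0.0004] turn 0.04
```

View pics/s8v.png

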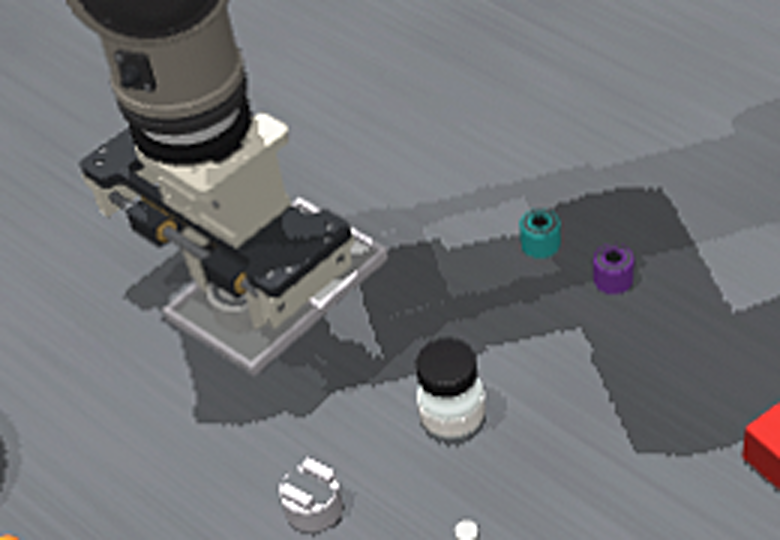

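The large bearing is over the far compartment (crop (235,290)); nut is hidden behind the gripper. Still hanging (−1.8 N), so settle, then release.

Emit:
{"method": "apply_moves", "body": {
  "plan": [
    [0,0,0,0,0,0,1],
    [0,0,0,0,0,0,1],
    [0,0,0,0,0,0,1],
    [0,0,0,0,0,0,1],
    [0,0,0,0,0,0,1]
  ]
}}

```text
time: 18.15
tool_pos: [0.5915, -0.2796, -0.0146]
tool_rot: [-1.57, 0.002, -3.141]
contact_force: [0.3, 1.3, 7.2]
opening: 0.0432
```

Emit:
{"method": "apply_moves", "body": {
  "plan": [
    [0,0,0,0,0,0,-0.1],
    [0,0,0,0,0,0,-0.1],
    [0,0,0,0,0,0,-0.1],
    [0,-0.03,0,0,0,0,-0.1],
    [0,-0.08,0,0,0,0,-0.3]
  ]
}}

```text
time: 18.77
tool_pos: [0.5892, -0.2785, 0.0629]
tool_rot: [-1.573, -0.004, -3.141]
contact_force: [-0.3, -0.6, -0.0]
opening: 0.057
```

Emit:
{"method": "apply_moves", "body": {
  "plan": [
    [-0.03,-0.006,-0.053,0,0,0,-0.3],
    [-0.06,-0.006,-0.106,0,0,0,-0.3],
    [-0.0885,-0.006,-0.158,0,0,0,-0.3],
    [-0.0885,-0.006,-0.158,0,0,0,-0.3],
    [-0.0885,-0.006,-0.158,0,0,0,-0.3]
  ]
}}

```text
time: 19.4
tool_pos: [0.6787, -0.1213, 0.0698]
tool_rot: [-1.57, -0.001, -3.141]
contact_force: [-0.7, -0.1, 0.8]
opening: 0.0596
```

```bash
python3 - <<'E'
from h import *
go(.68,-.121,-.02,180)
s=robot.observe();im=cams.read_camera("wrist");im2=cams.read_camera("scene")
v=cv2.resize(im,(768,576),interpolation=cv2.INTER_CUBIC)
u=pix("wrist",(.68,-.121,.024),s)[0]; cv2.drawMarker(v,tuple(int(i*1.5) for i in u),(0,0,255),0,8)
w=cv2.resize(im2[110:200,100:220],(400,300),interpolation=cv2.INTER_CUBIC)
cv2.imwrite("pics/w9v.png",np.hstack([cv2.resize(v[150:500,200:600],(400,350)),cv2.copyMakeBorder(w,0,50,0,0,0)]))
E
```

```text
t 19.4 pos [ 0.6787 -0.1213  0.0698] rot [-8.9980e+01 -6.0000e-02 -1.7994e+02] F [-0.7 -0.1  0.8] open 0.0596 -> shift [-0.0014  0.0898 -0.0003] turn 0.06
```

View pics/w9v.png

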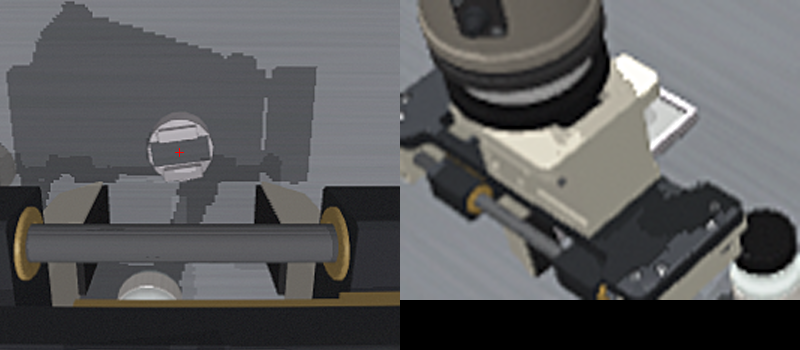

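Yoke centre (179,152) on the cross. Grip it.

Emit:
{"method": "apply_moves", "body": {
  "plan": [
    [0,0.03,0,0,0,0,-0.3],
    [0,0.07,0,0,0,0,-0.3],
    [0,0.086,0,0,0,0,-0.3],
    [0,0.09,0,0,0,0,-0.3],
    [0,0.09,0,0,0,0,-0.3]
  ]
}}

```text
time: 20.12
tool_pos: [0.6798, -0.1218, -0.0185]
tool_rot: [-1.57, 0.002, 3.141]
contact_force: [-0.2, -0.3, 0.9]
opening: 0.0591
```

Emit:
{"method": "apply_moves", "body": {
  "plan": [
    [0,0,0,0,0,0,-0.1],
    [0,0,0,0,0,0,0.2],
    [0,0,0,0,0,0,0.6],
    [0,0,0,0,0,0,1],
    [0,0,0,0,0,0,1]
  ]
}}

```text
time: 20.75
tool_pos: [0.6795, -0.1212, -0.019]
tool_rot: [-1.571, 0.001, -3.141]
contact_force: [-0.8, 0.7, 5.5]
opening: 0.037
```

Emit:
{"method": "apply_moves", "body": {
  "plan": [
    [0,0,0,0,0,0,1],
    [0,-0.03,0,0,0,0,1],
    [0,-0.08,0,0,0,0,1],
    [0.003,-0.1,-0.03,0,0,0,1],
    [0.012,-0.1,-0.09,0,0,0,1]
  ]
}}

```text
time: 21.38
tool_pos: [0.6685, -0.0327, 0.0822]
tool_rot: [-1.57, 0.005, 3.138]
contact_force: [0.6, 0.7, -1.3]
opening: 0.037
```

```bash
python3 -c "from h import *;go(.6235,.268,.08,180)"
```

```text
t 21.38 pos [ 0.6685 -0.0327  0.0822] rot [-89.93   0.26 179.8 ] F [ 0.6  0.7 -1.3] open 0.037 -> shift [ 0.0461  0.0016 -0.3006] turn -0.2
```

Emit:
{"method": "apply_moves", "body": {
  "plan": [
    [0.008,0,-0.06,0,0,0,1],
    [0.017,0,-0.12,0,0,0,1],
    [0.027,0,-0.18,0,0,0,1],
    [0.037,0,-0.24,0,0,0,1],
    [0.045,0,-0.3,0,0,0,1]
  ]
}}

```text
time: 22.0
tool_pos: [0.6211, 0.2705, 0.0797]
tool_rot: [-1.57, -0.001, -3.141]
contact_force: [0.3, -0.1, -0.5]
opening: 0.0369
```

Emit:
{"method": "apply_moves", "body": {
  "plan": [
    [0,0.04,0,0,0,0,1],
    [0,0.08,0,0,0,0,1],
    [0,0.091,0,0,0,0,1],
    [0,0.0945,0,0,0,0,1],
    [0,0.096,0,0,0,0,1]
  ]
}}

```text
time: 22.62
tool_pos: [0.6232, 0.2688, -0.0143]
tool_rot: [-1.571, 0.003, 3.142]
contact_force: [-0.8, -0.3, -0.4]
opening: 0.0372
```

Emit:
{"method": "apply_moves", "body": {
  "plan": [
    [0,0,0,0,0,0,1],
    [0,0,0,0,0,0,1],
    [0,0,0,0,0,0,1],
    [0,0,0,0,0,0,1],
    [0,0,0,0,0,0,1]
  ]
}}

```text
time: 23.25
tool_pos: [0.6224, 0.2688, -0.015]
tool_rot: [-1.571, 0.001, -3.141]
contact_force: [-0.7, -0.4, 5.9]
opening: 0.0373
```

On the floor (5.9 N). Release and go above the ball joint (0.661, 0.002), carrying high to clear the 70 mm stud.

Emit:
{"method": "apply_moves", "body": {
  "plan": [
    [0,0,0,0,0,0,0.0],
    [0,0,0,0,0,0,0.0],
    [0,0,0,0,0,0,0.0],
    [0,-0.03,0,0,0,0,0.0],
    [0,-0.09,0,0,0,0,-0.3]
  ]
}}

```text
time: 23.88
tool_pos: [0.6199, 0.2681, 0.072]
tool_rot: [-1.569, -0.007, -3.141]
contact_force: [2.2, 0.1, 0.4]
opening: 0.0519
```

Emit:
{"method": "apply_moves", "body": {
  "plan": [
    [-0.007,-0.01,0.058,0,0,0,-0.3],
    [-0.014,-0.01,0.115,0,0,0,-0.3],
    [-0.021,-0.01,0.172,0,0,0,-0.3],
    [-0.03,-0.01,0.23,0,0,0,-0.3],
    [-0.038,-0.01,0.266,0,0,0,-0.3]
  ]
}}

```text
time: 24.5
tool_pos: [0.6601, -0.0002, 0.0842]
tool_rot: [-1.57, -0.0, 3.14]
contact_force: [-0.3, 0.2, -0.5]
opening: 0.0595
```

```bash
python3 - <<'E'
from h import *
s=robot.observe();im=cams.read_camera("wrist");im2=cams.read_camera("scene")
go(.661,.002,-.018,180)
v=cv2.resize(im,(768,576),interpolation=cv2.INTER_CUBIC)
for P in((.661,.002,.07),(.661,.002,.028)):
    u=pix("wrist",P,s)[0]; print(u*1.5);cv2.drawMarker(v,tuple(int(i*1.5) for i in u),(0,0,255),0,8)
w=cv2.resize(im2[220:360,300:420],(343,400),interpolation=cv2.INTER_CUBIC)
cv2.imwrite("pics/w10v.png",np.hstack([v[100:500,200:600],w]))
E
```

```text
t 24.6 pos [ 0.6607 -0.0018  0.084 ] rot [-8.9930e+01  2.0000e-02  1.7974e+02] F [ 0.1  0.3 -0.8] open 0.0595 -> shift [-0.0003  0.102  -0.0039] turn -0.26
[375.70706235 321.03361498]
[376.57884152 298.211292  ]
```

View pics/w10v.png

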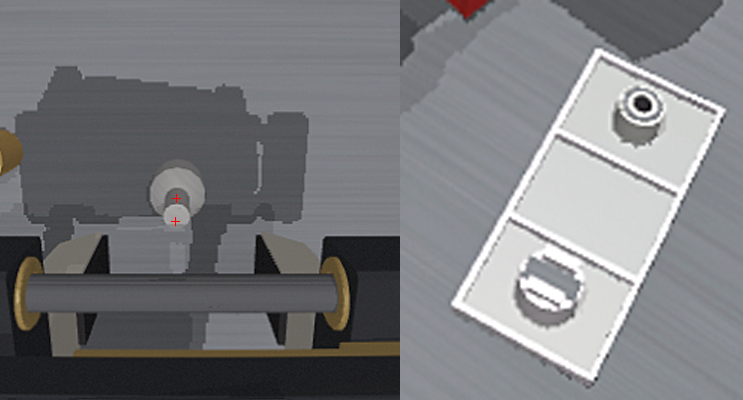

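In the right crop, the small bearing (638,112) and yoke (549,282) stand upright and centred in tray_three. Ball joint stud top is at (178,216) against cross (176,221), so its x is about 2 mm further; correct and descend.

Emit:
{"method": "apply_moves", "body": {
  "plan": [
    [-0.002,0.04,-0.002,0,0,0,-0.3],
    [-0.002,0.08,-0.002,0,0,0,-0.3],
    [-0.002,0.094,-0.002,0,0,0,-0.3],
    [-0.002,0.1,-0.002,0,0,0,-0.3],
    [-0.002,0.102,-0.002,0,0,0,-0.3]
  ]
}}

```text
time: 25.22
tool_pos: [0.663, 0.005, -0.0166]
tool_rot: [-1.571, 0.002, -3.141]
contact_force: [0.5, 1.1, -0.2]
opening: 0.0596
```

Emit:
{"method": "apply_moves", "body": {
  "plan": [
    [0,0,0,0,0,0,-0.1],
    [0,0,0,0,0,0,0.2],
    [0,0,0,0,0,0,0.6],
    [0,0,0,0,0,0,1],
    [0,0,0,0,0,0,1]
  ]
}}

```text
time: 25.85
tool_pos: [0.6624, 0.0045, -0.0171]
tool_rot: [-1.57, 0.001, -3.141]
contact_force: [-0.6, -1.0, 4.2]
opening: 0.033
```

Emit:
{"method": "apply_moves", "body": {
  "plan": [
    [0,0,0,0,0,0,1],
    [0,-0.03,0,0,0,0,1],
    [0,-0.08,0,0,0,0,1],
    [0.003,-0.098,-0.02,0,0,0,1],
    [0.02,-0.098,-0.07,0,0,0,1]
  ]
}}

```text
time: 26.48
tool_pos: [0.643, 0.0748, 0.081]
tool_rot: [-1.571, 0.003, 3.139]
contact_force: [0.5, 0.7, -3.7]
opening: 0.033
```

```bash
python3 -c "from h import *;go(.555,.260,.08,180)"
```

```text
t 26.48 pos [0.643  0.0748 0.081 ] rot [-9.0010e+01  1.6000e-01  1.7984e+02] F [ 0.5  0.7 -3.7] open 0.033 -> shift [ 0.0885  0.0008 -0.1849] turn -0.16
```

Emit:
{"method": "apply_moves", "body": {
  "plan": [
    [0.025,0,-0.05,0,0,0,1],
    [0.05,0,-0.1,0,0,0,1],
    [0.073,0,-0.15,0,0,0,1],
    [0.088,0,-0.185,0,0,0,1],
    [0.088,0,-0.185,0,0,0,1]
  ]
}}

```text
time: 27.1
tool_pos: [0.5508, 0.2634, 0.0788]
tool_rot: [-1.571, -0.003, -3.136]
contact_force: [0.2, -0.8, -2.5]
opening: 0.0329
```

Emit:
{"method": "apply_moves", "body": {
  "plan": [
    [0,0.04,0,0,0,0,1],
    [0,0.078,0,0,0,0,1],
    [0,0.089,0,0,0,0,1],
    [0,0.0925,0,0,0,0,1],
    [0,0.094,0,0,0,0,1]
  ]
}}

```text
time: 27.72
tool_pos: [0.5549, 0.2599, -0.0127]
tool_rot: [-1.571, 0.002, -3.142]
contact_force: [0.1, -0.9, -1.2]
opening: 0.0326
```

Emit:
{"method": "apply_moves", "body": {
  "plan": [
    [0,0,0,0,0,0,1],
    [0,0,0,0,0,0,1],
    [0,0,0,0,0,0,1],
    [0,0,0,0,0,0,1],
    [0,0,0,0,0,0,1]
  ]
}}

```text
time: 28.35
tool_pos: [0.5543, 0.2599, -0.0131]
tool_rot: [-1.571, 0.001, -3.141]
contact_force: [-0.3, -0.8, 4.0]
opening: 0.0331
```

On the floor. Release gently, lift straight, then retreat away from the trays to a high, central pose.

Emit:
{"method": "apply_moves", "body": {
  "plan": [
    [0,0,0,0,0,0,0.1],
    [0,0,0,0,0,0,0.05],
    [0,0,0,0,0,0,0.0],
    [0,-0.03,0,0,0,0,0.0],
    [0,-0.08,0,0,0,0,0.0]
  ]
}}

```text
time: 28.98
tool_pos: [0.5526, 0.2592, 0.0652]
tool_rot: [-1.569, -0.004, -3.141]
contact_force: [1.2, -0.2, 0.5]
opening: 0.0462
```

Emit:
{"method": "apply_moves", "body": {
  "plan": [
    [0,-0.12,0,0,0,0,0],
    [0.02,-0.17,0.03,0,0,0,0],
    [0.06,-0.18,0.07,0,0,0,0],
    [0.09,-0.19,0.12,0,0,0,0],
    [0.11,-0.2,0.17,0,0,0,0]
  ]
}}

```text
time: 29.6
tool_pos: [0.4496, 0.1028, 0.2638]
tool_rot: [-1.571, 0.002, -3.14]
contact_force: [0.3, -0.4, -0.3]
opening: 0.0458
```

Emit:
{"method": "apply_moves", "body": {
  "plan": [
    [0.01,0,0.03,0,0,0,0],
    [0.02,0,0.06,0,0,0,0],
    [0.03,0,0.09,0,0,0,0],
    [0.03,0,0.1,0,0,0,0],
    [0.03,0,0.1,0,0,0,0]
  ]
}}

```text
time: 30.22
tool_pos: [0.4211, 0.0036, 0.2626]
tool_rot: [-1.571, 0.0, 3.141]
contact_force: [0.2, 0.1, 0.1]
opening: 0.0459
```

```bash
python3 - <<'E'
from h import *
go(.42,0,.19)
cv2.imwrite("pics/t11v.png",np.hstack([cv2.resize(cams.read_camera(n),None,fx=1.5,fy=1.5,interpolation=cv2.INTER_CUBIC)[:500,60:460] if n=="x" else cv2.resize(cams.read_camera(n),(400,300)) for n in("top","scene")]))
im=cams.read_camera("scene");cv2.imwrite("pics/s11v.png",np.hstack([cv2.resize(im[225:360,305:425],(480,540)),cv2.resize(im[115:195,105:195],(320,284)).repeat(1,0) if 0 else cv2.copyMakeBorder(cv2.resize(im[115:195,105:195],(320,284)),0,256,0,0,0)]))
E
```

```text
t 30.23 pos [0.4211 0.0036 0.2626] rot [-9.0010e+01  2.0000e-02  1.7995e+02] F [0.2 0.1 0.1] open 0.0459 -> shift [0.0011 0.0726 0.0036] turn 0
```

View pics/t11v.png

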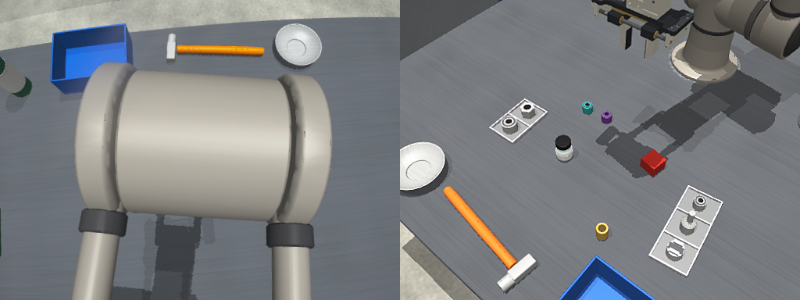

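View pics/s11v.png

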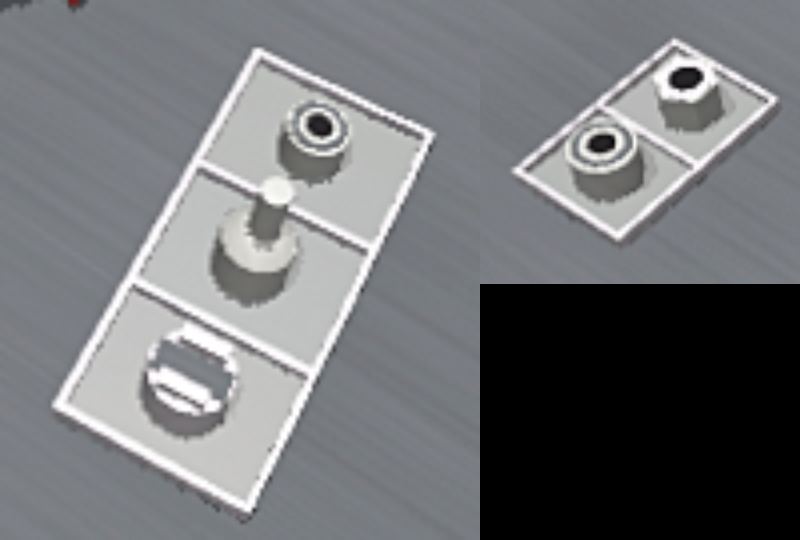

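All five parts stand upright, one to a compartment: small bearing (316,130), ball joint (262,240) and yoke (190,370) in tray_three, nut (686,85) and large bearing (602,155) in tray_two. Jar, box, bush and look-alikes are in their places. Hand in.

```bash
python3 -c "from cell import robot;print(robot.hand_in())"
```

```text
the job is handed in; nothing more can be done
None
```

Both kits are made up and the job is handed in, at about 30 s of the 128 s allowed.
- **Two-compartment tray:** the larger bearing and the hexagon nut.
- **Three-compartment tray:** the smaller bearing, the ball joint and the rack yoke.

**Last checks:** The final scene view showed every part upright and flat in its own compartment. The brass bush, jar, red box and both look-alikes looked unmoved, with the arm well clear. For four of the five parts I felt the floor (4–7 N) before opening the jaws. The small bearing showed no clear contact, but it was released at the calculated floor height. The last top picture showed nothing useful because the arm hid the trays, so this rests on the scene camera alone.

**What disagreed:** The real fingertips are about 40 mm behind where the stated TCP geometry puts them. Because of that, my first grasp closed on air above the small bearing without touching it. I measured the offset in two cameras and corrected for it on every later move.

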